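Push the carton between the guard posts onto the checking station

ROBOT

A 6-joint arm with a two-finger parallel gripper is mounted at the origin on the work surface. World frame = base frame: x ahead of the robot, y to its left, z up, the work surface at z = 0. Lengths are in m, angles in rad, forces in N, time in s.
With the tool pointing down it reaches from about 0.25 to 0.725 m from the base axis. Payload 4 kg.
Tool frame: the origin (TCP) lies on the centre line of the jaws, within the pads' length; the fingertips stand 11 mm ahead of it and the grasp point (between the pads) lies 8 mm behind it; z points along the fingers, x is the direction in which the jaws open and shut, and the axes are right-handed (so a half turn about z gives the same grasp; the last joint's range is limited). The gripper opens to 85 mm and grips with 20 to 120 N. Pads are 22 mm wide; open, the fingers measure 114 mm over their backs; the gripper's body (76 mm by 85 mm) begins 54 mm behind the grasp point. The pads swing forward as they close: fully open they stand 13 mm farther back than shut.
Start: joints at [-1.206, 0.241, 0.005, 1.335, 0, 1.571], TCP at [0.178, -0.467, 0.242] pointing down, gripper open.
Joint ranges: [-2.72, 2.72], [-1.05, 1.87], [-1.09, 1.28], [-1.99, 2.15], [-1.42, 1.44], [-3.14, 3.14]. Speed limits (rad/s): [2.79, 2.79, 3.14, 3.14, 3.14, 3.14].

INTERFACE

Orientations are given as a unit quaternion [x, y, z, w].
In Python, from station import telemetry, eyes, workorder gives the robot as it stands.
- The arm moves only by the tool drive_tool, never from a script. Its argument "motion" is text: rows parted by semicolons, each of 5 numbers parted by spaces: the closure, from 0 (fully open) to 1 (shut), then the shift along the world's x, y, z in cm, then the turn about the world's z in rad. In form: jaw tx ty tz yaw; .... A call has 1 to 12 rows; each row is the pose to reach, as a shift and turn from the pose measured when the call began; what a row does not reach only later rows make up. A row lasts 1/8 s, in which the tool goes at most 62.5 mm and 10.7 degrees, less where a joint would pass 70% of its speed; a pose out of reach is approached as far as the arm can. A call with a gripper value outside its range is refused whole. The fingers move at their own pace and stop on an object; "newtons" is the grip in N (left out, the last holds). Time passes only in rows, so rows that repeat a pose let the fingers close. It gives the time, the measured TCP pose, the force and the opening at its end, in the units of the state.
- telemetry.read_state(): the state, without advancing time (a new reading comes with each control period).
- eyes.get_image(name): name is "side" or "top"; returns a dict with "img" (480x640x3 uint8, red, green, blue), "range_z" (480x640 float32, m along the optical axis (not along the pixel's ray), 0 where there is no reading), "fx", "fy", "cx", "cy" (pixels), "T" (4x4, takes a point from camera to world coordinates). Camera axes: x right, y up, looking along -z (the intrinsics and any distortion apply to the point x, -y, -z); pixel columns grow to the right and rows downward; lengths in m; the calibration is good to about 2 mm. A picture is of the moment at which its call begins.
- workorder.job_done(): hands the job in, once; it reports no verdict.
The state is a dict: "clock": time; "q": joint angles; "qvel": joint speeds; "joint_torque": joint torques, N m; "ee_pos": TCP position; "orientation": TCP orientation; "wrist_force": force on the tool from outside, world axes, zero at the start; "moment": the same for the moment, N m; "finger_gap": opening from 0.0 (shut) to 1.0 (fully open).
Only numpy, scipy, OpenCV 4.12 (cv2) and the standard library are available. Lean on these libraries where they do the work, as an engineer would, in place of code of your own. Each camera call takes 0.05 s, during which the arm holds its last target. There are 200 camera calls.

TASK

Push the white carton along the bench, through the gap between the two steel guard posts and onward until it sits square up against the back stop of the checking station. Only push it: do not lift it off the bench or tip it, and leave the bottle, jar and can where they stand. Finish with the robot clear of everything.

Things in the scene. Friction and masses are not known exactly. Their poses are not given: they have to be found in the camera images.
- carton: loose white carton, rigid and full: 100 mm long (its x), 94 mm wide (y), 55 mm high, about 0.45 kg; brown tape runs along its top in x. Too wide to grip. Origin at the centre of its underside. It starts flat on the bench on the robot's side of the posts, up to 35 mm off the gap's centre line and turned up to 0.3 rad from it, +x end towards the gap
- station: checking station fixed to the bench. Origin on the bench midway between two round steel guard posts; +x points from the gap to the back stop (away from the robot), y from post to post, z up. Posts: 25 mm diameter, 44 mm high, centred at y = +62.5 and -62.5 mm, so the clear gap is 100 mm. The weigh plate between posts and stop is level with the bench, no step
- station_stop (a point): middle of the back stop's near face, 117.5 mm along +x from the station's origin, 20 mm above the bench. The stop is a fixed steel bar 150 mm wide, 12 mm thick, 40 mm high; behind it is a grey display housing 45 mm high. With the carton against it, the carton's centre is at station x = 67.5 mm, its near end 17.5 mm past the posts' centre line
- white_bottle: bystander: white round bottle, 60 mm diameter, 160 mm high, origin at the centre of its underside. The bystanders stand beside the station, 170 mm or more from its centre line, in any order
- brown_jar: bystander: brown glass jar with black cap, 64 mm diameter, 100 mm high, origin at the centre of its underside
- small_can: bystander: bare metal can, 54 mm diameter, 85 mm high, origin at the centre of its underside
There are look-alikes about, which are no part of the job. What is shaped like the carton but yellow is not meant.

How it is judged:
On the way:
1. the carton is in the gap between the two posts, standing flat on the bench (x of carton in the frame of station between -0.035 and 0.035 m and y of carton in the frame of station between -0.012 and 0.012 m and height (world z) of carton below 0.006 m), for 0.05 s.
At the end, for the whole second after the job is handed in: the carton lies flat and at rest on the station, its far end within 5 mm of the back stop, within 15 mm of the centre line and square to the stop within 0.08 rad, the right way round or half a turn from it (x of carton in the frame of station between 0.0625 and 0.0725 m and y of carton in the frame of station between -0.015 and 0.015 m and angle between the x axis of carton and the x axis of station, either way round below 0.08 rad and height (world z) of carton below 0.004 m and angle between carton's own z axis and vertical below 0.05 rad and linear speed of carton below 0.01 m/s); the robot touches nothing.
It fails at once if the carton is lifted or carried (its underside's centre more than 10 mm off the bench) (height (world z) of carton above 0.01 m).
It fails at once if the carton is tipped by more than 0.2 rad (angle between carton's own z axis and vertical above 0.2 rad).
It fails at once if a bystander is shifted by more than 20 mm or tipped (distance of any of white_bottle, brown_jar, small_can from where it was at the start of the episode above 0.02 m or angle between any of white_bottle, brown_jar, small_can's own z axis and vertical above 0.3 rad).
It also fails if it takes over 72 s, if anything falls off the work surface, if the arm or the gripper's body presses on something with over 40 N, if the wrist force passes 120 N, or if a joint passes its speed limit or range.

## Working session

There is one attempt and no reset: what is moved stays moved. The work goes in short steps, Python scripts to look and compute and a tool call to move; the robot and the scene stay as the last step left them, time stands still between calls to the robot, and variables do not carry over. Pictures are saved under pics/ and viewed, about 8 in all and at most 12, crops included, and the job is handed in when it is done.

Besides the shell and the picture viewer there is one more tool, called after "Emit:" as a command line: name --argument value ..., lists and objects as JSON in quotes. drive_tool: Moves the arm, as the interface text tells. Its arguments: {"type":"object","properties":{"motion":{"type":"string"},"newtons":{"type":"number"}},"required":["motion"]}

```bash
mkdir -p pics
cat > h.py <<'E'
import numpy as np, cv2
from station import telemetry, eyes, workorder
def grab(n):
    c=eyes.get_image(n); return c
def pts(c):
    z=c["range_z"]; v,u=np.mgrid[0:480,0:640]
    P=np.stack([(u-c["cx"])/c["fx"]*z,-(v-c["cy"])/c["fy"]*z,-z],-1)
    T=c["T"]; W=P@T[:3,:3].T+T[:3,3]; W[z==0]=np.nan; return W
def ray(c,u,v,h):
    d=np.array([(u-c["cx"])/c["fx"],-(v-c["cy"])/c["fy"],-1.])
    T=c["T"]; d=T[:3,:3]@d; o=T[:3,3]; return o+d*(h-o[2])/d[2]
E
python3 - <<'E'
from h import *
a=grab("top"); b=grab("side")
for n,c in(("top",a),("side",b)):
    cv2.imwrite(f"pics/{n}0.png",c["img"][...,::-1]); np.savez(f"{n}0.npz",**c); print(n,c["fx"],c["cx"],c["cy"],np.round(c["T"],3).tolist(), [k for k in c])
print(telemetry.read_state())
E
```

```text
top 507.0300332373245 318.2941451604698 239.88332088506527 [[0.074, 0.971, -0.226, 0.376], [-0.997, 0.072, -0.017, 0.09], [0.0, 0.227, 0.974, 0.973], [0.0, 0.0, 0.0, 1.0]] ['img', 'range_z', 'fx', 'fy', 'cx', 'cy', 'T']
side 495.87587718081676 319.5103736046992 245.21902845077926 [[-0.938, 0.262, -0.229, 0.397], [-0.348, -0.722, 0.599, 0.593], [-0.009, 0.641, 0.767, 0.675], [0.0, 0.0, 0.0, 1.0]] ['img', 'range_z', 'fx', 'fy', 'cx', 'cy', 'T']
{'clock': 0.1, 'q': array([-1.20596321e+00,  2.41315791e-01,  3.85196949e-03,  1.33525790e+00,
       -1.04581121e-06,  1.57080161e+00]), 'qvel': array([ 0.00071265, -0.00041955,  0.00317755,  0.00164587,  0.00026559,
       -0.00068881]), 'joint_torque': array([-5.38534005e-04, -3.73138869e+01,  2.53009683e+01,  1.08637934e-02,
        1.08083663e-05,  2.36518261e-06]), 'ee_pos': array([ 0.17819261, -0.46655816,  0.24151025]), 'orientation': array([ 8.23646529e-01, -5.67102697e-01, -7.93222927e-04, -5.45514190e-04]), 'wrist_force': array([ 0.59216433, -0.25584033,  0.49199187]), 'moment': array([ 0.03778157,  0.02833621, -0.05102438]), 'finger_gap': 0.9982210024743478}
```

View pics/top0.png

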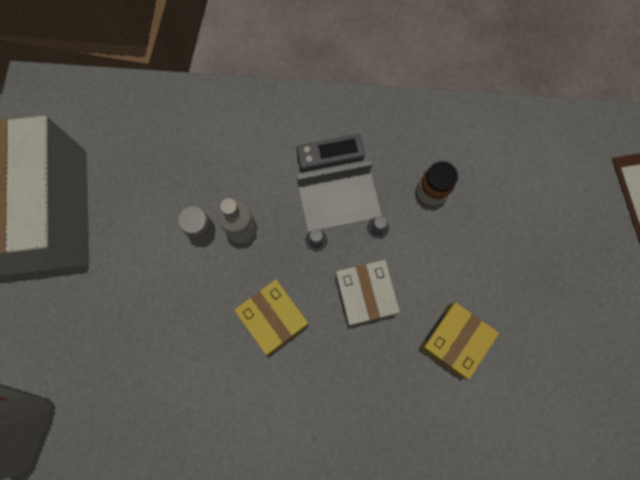

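View pics/side0.png

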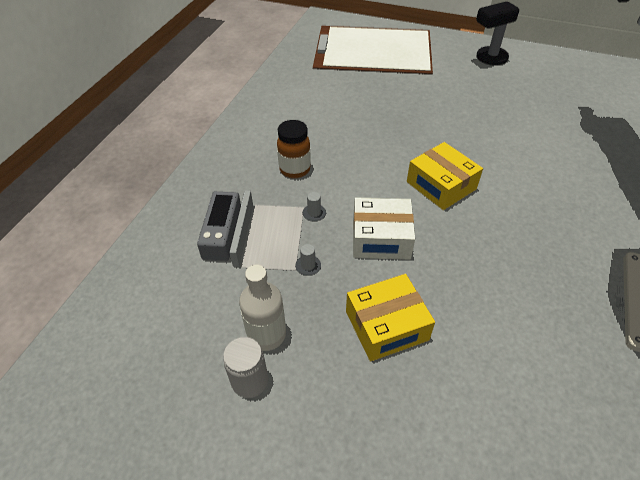

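Top view: the white carton is at (367,293). The yellow look-alikes are at (271,317) and (461,341), and there is a big white box at (25,185). The posts are at (316,238) and (380,226), the stop at (335,173), the bottle at (235,220), the can at (196,225) and the jar at (437,183). The carton at (367,293) fits because it is white, has brown tape, is the right size and sits on the robot's side of the gap. Next I'll measure it and confirm with a crop.

```bash
cat >> h.py <<'E'
def rect(xy):
    (c,s,a)=cv2.minAreaRect((xy*1000).astype(np.float32)); return np.array(c)/1000,s,a
def blob(c,W,zlo,zhi,m=None):
    k=(W[...,2]>zlo)&(W[...,2]<zhi)
    if m is not None:k&=m
    return cv2.connectedComponentsWithStats(cv2.morphologyEx(k.astype(np.uint8),cv2.MORPH_OPEN,np.ones((3,3))),connectivity=4)
def carton(c,W,near):
    "top-face rectangle of carton by depth: centre, sizes, long/tape axis angle"
    n,l,s,ce=blob(c,W,.047,.063)
    best=None
    for i in range(1,n):
        if s[i,4]<800: continue
        p=W[l==i][:,:2]; r=rect(p)
        if best is None or np.hypot(*(r[0]-near))<np.hypot(*(best[0]-near)): best=(*r,l==i)
    # colour contour
    return best
E
python3 - <<'E'
from h import *
for n in("top","side"):
    c=dict(np.load(n+"0.npz")); W=pts(c)
    f=W[330:470,150:600] if n=="top" else W[400:470,300:600]
    print(n,"bench z",np.nanmedian(f[...,2]),np.nanpercentile(f[...,2],[5,95]))
    nn,l,s,ce=blob(c,W,.02,.3)
    for i in range(1,nn):
        if s[i,4]>60:
            p=W[l==i]; r=rect(p[:,:2]); hi=np.nanpercentile(p[:,2],95)
            q=p[p[:,2]>hi-.008]; r2=rect(q[:,:2]); print(np.round(ce[i]),s[i,4],"ztop %.3f"%hi,"toprect",np.round(r2[0],4),np.round(r2[1],0),round(r2[2],1),np.round(c["img"][l==i].mean(0)))
c=np.load("top0.npz"); im=c["img"][120:370,220:520,::-1]
cv2.imwrite("pics/crop.png",cv2.resize(im,None,fx=2.4,fy=2.4,interpolation=2))
E
```

```text
top bench z 0.0010198217614439953 [-0.00190173  0.00713916]
[ 40. 195.] 12114 ztop 0.162 toprect [0.6303 0.6096] [243.  83.] 12.1 [101.  97.  87.]
[331. 157.] 2459 ztop 0.048 toprect [0.7644 0.0944] [ 70. 148.] 16.4 [66. 65. 63.]
[437. 182.] 1318 ztop 0.103 toprect [ 0.7165 -0.1111] [55. 56.] 3.5 [40. 35. 32.]
[237. 220.] 1237 ztop 0.161 toprect [0.6122 0.2581] [27. 26.] 6.7 [89. 86. 79.]
[196. 223.] 918 ztop 0.088 toprect [0.6043 0.3369] [49. 48.] 8.5 [99. 95. 90.]
[380. 223.] 166 ztop 0.047 toprect [ 0.6355 -0.0081] [23. 23.] 86.3 [96. 95. 91.]
[316. 236.] 162 ztop 0.047 toprect [0.6006 0.1112] [24. 23.] 4.1 [99. 98. 95.]
[367. 292.] 2942 ztop 0.059 toprect [0.5009 0.0101] [101.  94.] 17.9 [133. 127. 112.]
[271. 316.] 2971 ztop 0.058 toprect [0.4432 0.1807] [101.  94.] 40.9 [137. 119.  58.]
[460. 340.] 3310 ztop 0.059 toprect [ 0.4269 -0.1617] [ 95. 101.] 57.4 [131. 111.  54.]
[ 19. 429.] 3323 ztop 0.148 toprect [0.2413 0.5678] [62. 15.] 11.1 [54. 52. 48.]
side bench z -0.00016668296313804287 [-0.0020734   0.00172685]
[497.  21.] 1115 ztop 0.133 toprect [ 0.4139 -0.6607] [91. 51.] 45.9 [27. 27. 28.]
[293. 146.] 1488 ztop 0.100 toprect [ 0.7173 -0.1071] [53. 57.] 21.9 [66. 56. 44.]
[445. 172.] 2721 ztop 0.056 toprect [ 0.4275 -0.1582] [ 99. 103.] 58.0 [165. 141.  37.]
[240. 225.] 636 ztop 0.041 toprect [0.7377 0.0889] [ 13. 153.] 15.9 [124. 126. 121.]
[219. 223.] 1936 ztop 0.047 toprect [0.7743 0.1004] [ 50. 131.] 16.0 [76. 76. 76.]
[314. 201.] 220 ztop 0.045 toprect [ 0.636  -0.0043] [25. 24.] 88.8 [110. 112. 107.]
[383. 225.] 3152 ztop 0.056 toprect [0.5011 0.0141] [100.  98.] 18.0 [178. 174. 157.]
[307. 253.] 250 ztop 0.045 toprect [0.6016 0.115 ] [24. 23.] 80.4 [115. 117. 112.]
[255. 332.] 4576 ztop 0.159 toprect [0.6131 0.2627] [27. 27.] 44.5 [139. 136. 125.]
[389. 314.] 4651 ztop 0.056 toprect [0.4439 0.184 ] [101.  96.] 41.2 [183. 156.  41.]
```

View pics/crop.png

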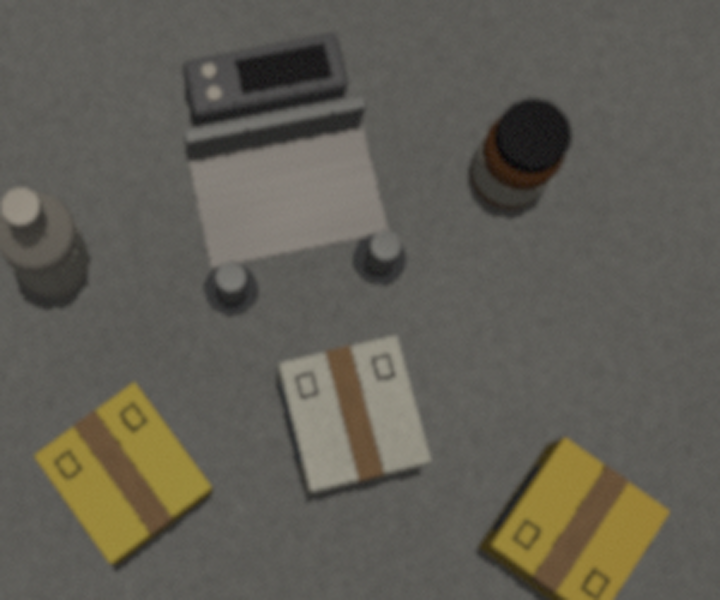

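The crop confirms it: the white carton with brown tape is at crop pixel (355,415), with a yellow carton on either side.

Both cameras agree on the layout. The station origin is near (0.618,0.0535) with yaw 16.1°. The carton is at station x -124 mm, y about -7 mm, and turned about +1.9°.

I'll square and centre it first with a two-finger push on its -y side, then push it in from behind.

Emit:
drive_tool --motion "0.5 10 12 0 0.4; 0.5 20 24 0 0.8; 0.5 30 35 0 1.2; 0.5 34.4 40.7 0 1.487; 0.5 34.4 40.7 0 1.487; 0.5 34.4 40.7 0 1.487; 0.5 34.4 40.7 0 1.487; 0.5 34.4 40.7 0 1.487; 0.5 34.4 40.7 0 1.487; 0.5 34.4 40.7 0 1.487; 0.5 34.4 40.7 0 1.487; 0.5 34.4 40.7 0 1.487" --newtons 40

```text
clock: 1.6
ee_pos: [0.5214, -0.0606, 0.2415]
orientation: [0.99, 0.139, -0.001, 0.0]
wrist_force: [-0.2, -0.3, 0.5]
finger_gap: 0.497
```

Emit:
drive_tool --motion "0.5 0 0 -6 0; 0.5 0 0 -12 0; 0.5 0 0 -17 0; 0.5 0 0 -20 0; 0.5 0 0 -21.6 0; 0.5 0 0 -21.6 0; 0.5 0 0 -21.6 0"

```text
clock: 2.48
ee_pos: [0.5227, -0.061, 0.027]
orientation: [0.99, 0.139, 0.0, 0.001]
wrist_force: [0.5, -0.4, 0.3]
finger_gap: 0.502
```

```bash
cat >> h.py <<'E'
S0={"top":(np.array([.6181,.0516]),),"side":(np.array([.6188,.0554]),)}
YAW=np.radians(16.1); R=np.array([[np.cos(YAW),np.sin(YAW)],[-np.sin(YAW),np.cos(YAW)]])
def look(save=None):
    s=telemetry.read_state(); q=s["orientation"]; p=s["ee_pos"]
    print("t",s["clock"],"tcp",np.round(p,4),"yaw %.2f"%np.degrees(2*np.arctan2(q[1],q[0])),"q",np.round(s["q"],2),"F",np.round(s["wrist_force"],1))
    for n in("top","side"):
        c=grab(n); W=pts(c); h=cv2.cvtColor(c["img"],cv2.COLOR_RGB2HSV)
        if save: cv2.imwrite(f"pics/{n}{save}.png",c["img"][...,::-1])
        nn,l,st,ce=blob(c,W,.048,.064)
        for i in range(1,nn):
            m=l==i
            if st[i,4]<700 or np.median(h[m][:,1])>100: continue
            r=rect(W[m][:,:2])
            d=R@(r[0]-S0[n][0])
            if abs(d[1])<.1 and -.2<d[0]<.1: print(n,"carton st x,y mm",np.round(d*1000,1),"size",np.round(r[1],1),"ang",round(r[2],1),"rel",round((r[2]-16.1+45)%90-45,1))
    t=R@(p[:2]-np.array([.6185,.0535])); print("tcp in station",np.round(t*1000,1))
E
python3 -c "
from h import *; look('1')"
```

```text
t 2.475 tcp [ 0.5227 -0.061   0.027 ] yaw 15.97 q [-0.12  0.49 -0.25  0.84 -0.    1.18] F [ 0.5 -0.4  0.3]
top carton st x,y mm [-124.2   -7.5] size [101.1  94.4] ang 17.9 rel 1.8
side carton st x,y mm [-124.6   -7.6] size [100.6  97.2] ang 18.1 rel 2.0
tcp in station [-123.8  -83.4]
```

View pics/side1.png

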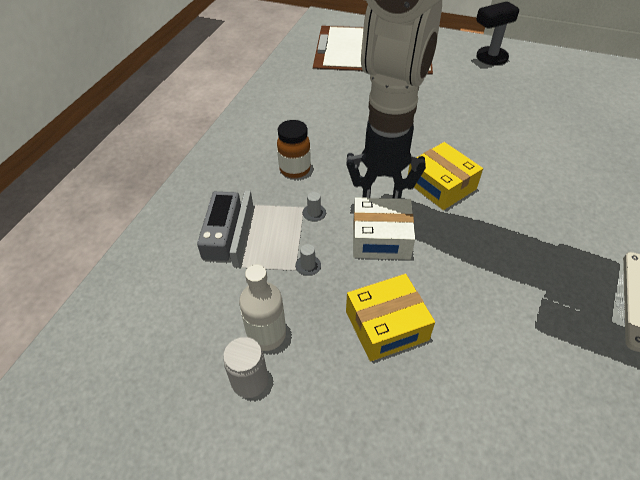

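The gripper stands at (390,180), beside the carton's -y face and clear of it. Now a slow sideways push.

Emit:
drive_tool --motion "0.5 -0.15 0.6 -0.2 0; 0.5 -0.3 1.1 -0.2 0; 0.5 -0.38 1.35 -0.2 0; 0.5 -0.44 1.55 -0.2 0; 0.5 -0.49 1.7 -0.2 0; 0.5 -0.53 1.85 -0.2 0; 0.5 -0.57 2 -0.2 0; 0.5 -0.61 2.1 -0.2 0; 0.5 -0.64 2.2 -0.2 0; 0.5 -0.66 2.3 -0.2 0; 0.5 -0.66 2.3 -0.2 0; 0.5 -0.66 2.3 -0.2 0"

```text
clock: 4.08
ee_pos: [0.5163, -0.0377, 0.0252]
orientation: [0.99, 0.139, 0.0, 0.001]
wrist_force: [0.5, -2.6, 2.9]
finger_gap: 0.5
```

```bash
python3 -c "
from h import *; look('2')"
```

```text
t 4.075 tcp [ 0.5163 -0.0377  0.0252] yaw 16.00 q [-0.07  0.47 -0.28  0.82 -0.    1.22] F [ 0.5 -2.6  2.9]
top carton st x,y mm [-123.1   -0. ] size [100.6  93.7] ang 16.3 rel 0.2
side carton st x,y mm [-123.2   -3.8] size [100.5 103.8] ang 15.8 rel -0.3
tcp in station [-123.5  -59.3]
```

Emit:
drive_tool --motion "0.5 0.3 -1 0 0; 0.5 0.55 -2 0 0; 0.5 0.55 -2 5 0; 0.5 0.55 -2 10 0.1; 0.5 -3 0 10 0.28; 0.5 -6 2 10 0.46; 0.5 -9.5 3.4 10 0.64; 0.5 -9.5 3.4 10 0.82; 0.5 -9.5 3.4 10 1; 0.5 -9.5 3.4 10 1.18; 0.5 -9.5 3.4 10 1.36; 0.5 -9.5 3.4 10 1.54"

```text
clock: 5.68
ee_pos: [0.4212, -0.004, 0.125]
orientation: [0.612, 0.791, 0.001, -0.0]
wrist_force: [0.4, -0.3, 0.2]
finger_gap: 0.5
```

Emit:
drive_tool --motion "0.5 0 0 0 0.03; 0.5 0 0 0 0.03; 0.5 0 0 0 0.03"

```text
clock: 6.05
ee_pos: [0.4212, -0.0041, 0.1249]
orientation: [0.601, 0.8, 0.001, -0.001]
wrist_force: [0.6, 0.3, 0.5]
finger_gap: 0.498
```

```bash
python3 -c "
from h import *; look('3')"
```

```text
t 6.05 tcp [ 0.4212 -0.0041  0.1249] yaw 106.17 q [-0.01  0.18 -0.4   0.99  0.   -0.29] F [0.6 0.3 0.5]
top carton st x,y mm [-122.7    0.7] size [100.8  92.2] ang 16.2 rel 0.1
side carton st x,y mm [-123.3   -0.8] size [100.7  97.7] ang 16.7 rel 0.6
tcp in station [-205.6   -0.6]
```

Emit:
drive_tool --motion "0.5 0 0.05 -5 0; 0.5 0 0.05 -9 0; 0.5 0 0.05 -10 0; 0.5 0 0.05 -10 0; 0.5 0.96 0.33 -10 0; 0.5 1.92 0.6 -10 0; 0.5 2.9 0.89 -10 0; 0.5 3.85 1.16 -10 0; 0.5 4.8 1.44 -10 0; 0.5 5.75 1.71 -10 0; 0.5 6.65 1.97 -10 0; 0.5 6.65 1.97 -10 0"

```text
clock: 7.65
ee_pos: [0.4891, 0.016, 0.0254]
orientation: [0.6, 0.8, 0.001, 0.0]
wrist_force: [-0.4, -0.3, 2.4]
finger_gap: 0.5
```

```bash
python3 -c "
from h import *; look('4')"
```

```text
t 7.65 tcp [0.4891 0.016  0.0254] yaw 106.23 q [ 0.03  0.43 -0.35  0.79  0.   -0.25] F [-0.4 -0.3  2.4]
top carton st x,y mm [-71.8  25.2] size [98.2 44.4] ang 15.7 rel -0.4
side carton st x,y mm [-72.6   0.3] size [99.3 98.2] ang 16.1 rel 0.0
tcp in station [-134.7   -0.2]
```

View pics/side4.png

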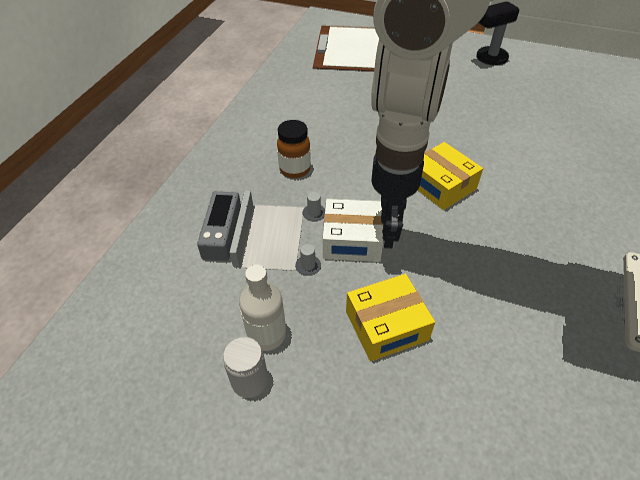

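The carton is square at station (-72,0), and its far end at column 322 is just short of the posts at (314,207) and (307,260). I'll enter the gap slowly and watch the force.

Emit:
drive_tool --motion "0.5 0.3 0.1 0 0; 0.5 0.6 0.18 0 0; 0.5 0.9 0.27 0 0; 0.5 1.2 0.36 0 0; 0.5 1.5 0.45 0 0; 0.5 1.8 0.53 0 0; 0.5 2.1 0.62 0 0; 0.5 2.4 0.7 0 0"

```text
clock: 8.75
ee_pos: [0.511, 0.0225, 0.0253]
orientation: [0.6, 0.8, 0.0, -0.001]
wrist_force: [-5.9, -1.2, 5.6]
finger_gap: 0.5
```

```bash
python3 -c "
from h import *; look('5')"
```

```text
t 8.75 tcp [0.511  0.0225 0.0253] yaw 106.21 q [ 0.04  0.47 -0.29  0.82  0.   -0.24] F [-5.9 -1.2  5.6]
top carton st x,y mm [-44.8  35.6] size [101.8  37.4] ang 3.6 rel -12.5
side carton st x,y mm [-48.9   0.1] size [99.3 97. ] ang 16.9 rel 0.8
tcp in station [-111.8    0. ]
```

The far end is already between the posts and the force is only about 6 N. Continuing.

Emit:
drive_tool --motion "0.5 0.4 0.12 0 0; 0.5 0.8 0.23 0 0; 0.5 1.2 0.35 0 0; 0.5 1.6 0.46 0 0; 0.5 2 0.58 0 0; 0.5 2.4 0.69 0 0; 0.5 2.8 0.81 0 0; 0.5 3.2 0.92 0 0; 0.5 3.6 1.04 0 0; 0.5 4 1.15 0 0"

```text
clock: 10.1
ee_pos: [0.5507, 0.0339, 0.0253]
orientation: [0.6, 0.8, -0.0, -0.001]
wrist_force: [-5.7, -1.9, 6.1]
finger_gap: 0.501
```

```bash
python3 -c "
from h import *; look('6')"
```

```text
t 10.1 tcp [0.5507 0.0339 0.0253] yaw 106.20 q [ 0.06  0.53 -0.17  0.87  0.   -0.22] F [-5.7 -1.9  6.1]
side carton st x,y mm [-7.2  0.5] size [99.4 97.5] ang 17.5 rel 1.4
tcp in station [-70.6  -0. ]
```

View pics/side6.png

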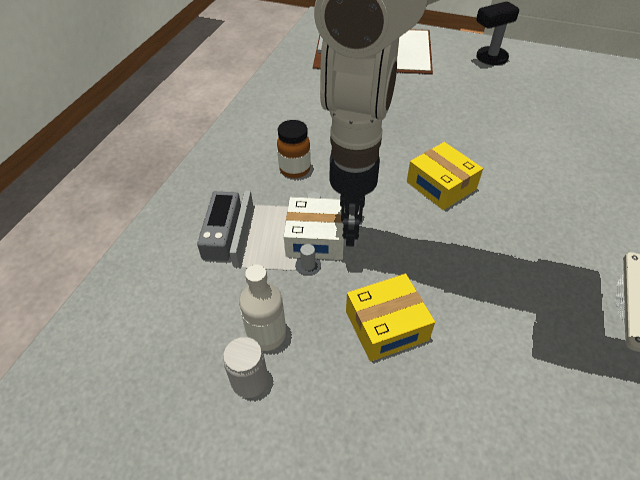

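The carton is in the gap and flat, with the near post at (307,258) beside its middle. Continuing to just short of the stop.

Emit:
drive_tool --motion "0.5 0.5 0.14 0 0; 0.5 1 0.29 0 0; 0.5 1.5 0.43 0 0; 0.5 2 0.58 0 0; 0.5 2.5 0.72 0 0; 0.5 3 0.87 0 0; 0.5 3.5 1.01 0 0; 0.5 4 1.15 0 0; 0.5 4.5 1.3 0 0; 0.5 5 1.44 0 0; 0.5 5.5 1.59 0 0; 0.5 6 1.73 0 0"

```text
clock: 11.7
ee_pos: [0.6108, 0.0512, 0.0253]
orientation: [0.6, 0.8, -0.0, -0.001]
wrist_force: [-5.6, -2.2, 4.7]
finger_gap: 0.504
```

```bash
python3 -c "
from h import *; look('7')"
```

```text
t 11.7 tcp [0.6108 0.0512 0.0253] yaw 106.20 q [ 0.08  0.63  0.01  0.95  0.   -0.2 ] F [-5.6 -2.2  4.7]
side carton st x,y mm [55.1 -0.1] size [98.9 97.2] ang 16.9 rel 0.8
tcp in station [-8.  -0.1]
```

Now about 12 mm remains. I'll creep forward, stopping on force.

Emit:
drive_tool --motion "0.5 0.2 0.06 0 0; 0.5 0.4 0.12 0 0; 0.5 0.6 0.17 0 0; 0.5 0.8 0.23 0 0; 0.5 0.95 0.27 0 0; 0.5 1 0.29 0 0; 0.5 1 0.29 0 0"

```text
clock: 12.68
ee_pos: [0.621, 0.0541, 0.0253]
orientation: [0.6, 0.8, -0.0, -0.001]
wrist_force: [-4.5, -1.5, 5.1]
finger_gap: 0.498
```

Emit:
drive_tool --motion "0.5 0.1 0.03 0 0; 0.5 0.2 0.06 0 0; 0.5 0.2 0.06 0 0"

```text
clock: 13.05
ee_pos: [0.6223, 0.0545, 0.0254]
orientation: [0.6, 0.8, -0.001, -0.001]
wrist_force: [-5.9, -1.3, 4.5]
finger_gap: 0.5
```

Emit:
drive_tool --motion "0.5 0.1 0.03 0 0; 0.5 0.2 0.06 0 0; 0.5 0.2 0.06 0 0"

```text
clock: 13.42
ee_pos: [0.6237, 0.0549, 0.0253]
orientation: [0.601, 0.8, -0.001, -0.002]
wrist_force: [-4.4, -2.0, 4.7]
finger_gap: 0.504
```

```bash
python3 -c "
from h import *; look('8')"
```

```text
t 13.425 tcp [0.6237 0.0549 0.0253] yaw 106.18 q [ 0.09  0.65  0.06  0.98  0.   -0.2 ] F [-4.4 -2.   4.7]
side carton st x,y mm [69.6 -0.2] size [95.  97.4] ang 16.8 rel 0.7
tcp in station [ 5.4 -0.1]
```

No rise in force yet, so I'll keep creeping.

Emit:
drive_tool --motion "0.5 0.1 0.03 0 0; 0.5 0.2 0.06 0 0; 0.5 0.3 0.09 0 0"

```text
clock: 13.9
ee_pos: [0.6246, 0.0552, 0.0254]
orientation: [0.601, 0.8, -0.003, -0.003]
wrist_force: [-11.0, -3.1, 9.7]
finger_gap: 0.501
```

Emit:
drive_tool --motion "0.5 0.2 0.06 0 0; 0.5 0.3 0.09 0 0; 0.5 0.3 0.09 0 0"

```text
clock: 14.28
ee_pos: [0.6244, 0.0552, 0.0254]
orientation: [0.601, 0.799, -0.005, -0.005]
wrist_force: [-12.6, -4.3, 10.2]
finger_gap: 0.5
```

The tool has stalled and the force is up, so the carton is seated against the stop. I'll back straight out, rise, and move away from the camera views.

Emit:
drive_tool --motion "0.5 -1 -0.3 0 0; 0.5 -3 -0.9 0 0; 0.5 -6 -1.7 0 0; 0.5 -9 -2.6 0 0; 0.5 -10 -2.9 4 0; 0.5 -12 -2.9 9 0; 0.5 -15 -6 14 0; 0.5 -19 -10 18 0; 0.5 -22 -15 20 0; 0.5 -25 -20 20 0; 0.5 -27 -25 20 0; 0.5 -27 -28 20 0"

```text
clock: 15.78
ee_pos: [0.3535, -0.227, 0.2258]
orientation: [0.602, 0.798, -0.005, -0.003]
wrist_force: [0.7, 1.2, -0.1]
finger_gap: 0.5
```

Run:
```python
from h import *
look('9')
a=cv2.imread('pics/top9.png'); b=cv2.imread('pics/side9.png')
cv2.imwrite('pics/fin.png',np.vstack([cv2.resize(a[120:320,180:480],(450,300)),cv2.resize(b[120:320,180:480],(450,300))]))
c=grab("top"); W=pts(c); n,l,s,ce=blob(c,W,.02,.3)
for i in range(1,n):
    if s[i,4]>60:
        p=W[l==i]; hi=np.nanpercentile(p[:,2],95); q=p[p[:,2]>hi-.008]; print(np.round(ce[i]),round(hi,3),np.round(rect(q[:,:2])[0],4))
```

```text
t 15.775 tcp [ 0.3535 -0.227   0.2258] yaw 105.96 q [-0.56  0.1  -0.21  1.27 -0.01 -0.84] F [ 0.7  1.2 -0.1]
top carton st x,y mm [68.   0.2] size [102.2  94.2] ang 16.2 rel 0.1
side carton st x,y mm [67.5  0.5] size [100.7  97.5] ang 16.2 rel 0.1
tcp in station [-332.4 -196.1]
[ 40. 195.] 0.162 [0.6294 0.6103]
[336. 178.] 0.058 [0.7113 0.0783]
[437. 182.] 0.103 [ 0.7159 -0.1109]
[237. 220.] 0.161 [0.6125 0.2586]
[196. 223.] 0.088 [0.6037 0.3373]
[380. 223.] 0.047 [ 0.6351 -0.008 ]
[316. 236.] 0.047 [0.5998 0.1111]
[271. 316.] 0.058 [0.4432 0.1808]
[460. 340.] 0.059 [ 0.4271 -0.1619]
[532. 390.] 0.297 [ 0.3534 -0.1864]
[ 19. 429.] 0.148 [0.2405 0.5673]
```

View pics/fin.png

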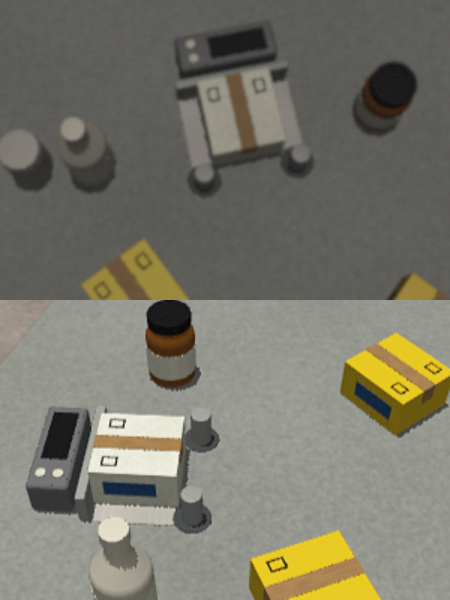

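The final crops show the carton flush against the stop, at (240,120) in the top view and (138,460) in the side view. The posts and bystanders haven't moved, and the arm is well clear.

```bash
python3 -c "
from h import *; print(workorder.job_done())"
```

```text
the job is handed in; nothing more can be done
None
```

The white carton is through the gap and sits square against the back stop, and the job is handed in. I first pushed it sideways to centre and square it. I then pushed it from behind with two fingers until the tool stalled on the stop at about 13 N horizontally, backed out and moved the arm clear.

**Final checks:**

| Check | Top camera | Side camera | Target |
|---|---|---|---|
| Carton station x (mm) | 68.0 | 67.5 | 62.5 to 72.5 |
| Carton station y (mm) | 0.2 | 0.5 | -15 to 15 |
| Angle to station (°) | 0.1 | 0.1 | below 4.6 (0.08 rad) |

- **In the gap:** partway through, the side camera put the carton at station x -7 mm, y 0.5 mm. The arm hid it from the top camera there.
- **Bystanders:** the bottle, jar and can moved less than 1 mm between the first and last top pictures, which is within measuring noise.
- **Robot:** the tool finished about 0.39 m from the station, with wrist force near zero, at about 16 s on the clock.

**Disagreements:**
- The two cameras differ by about 4 mm in world y. I measured the carton against the posts within each picture, which cancels this.
- While the gripper was close, some readings of the carton's size and angle were off, and I set those aside.

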